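# Set the indexing head back one notch

### The job

The indexing head on the inspection bench was clicked one notch too far. With a fingertip, lift the pawl until it tips over and rests open by itself, then push the toothed wheel backward by one notch by its arms, and tip the pawl back so that it drops fully home in the gap between the teeth there. Work gently, and leave the loose things on the bench where they are.

Things in the scene. Friction and masses are not known exactly. Their poses are not given: they have to be found in the camera images.
- index_head: Fixed indexing head: white housing on a bolted foot plate. Origin on the bench straight below the ratchet wheel's centre, z up, y along the level spindle, x roughly towards the robot. In its frame (mm): housing x -46..46, y 14..80, up to z 137; a steel ear x 40..70, y 14..26, up to z 172 carries the pawl. The spindle's far end (y 84..130, 34 mm radius) carries a round workpiece.
- wheel_centre (a point): Centre of the steel ratchet wheel, at (0, 0, 105) mm of the head: 10 sloped teeth, 100 mm over the teeth, 14 mm thick, axis along y of the head. Four straight push arms, 10 mm thick, 90 deg apart, stand out from the same spindle in the plane y = -55 mm of the head (-50 to -60), each ending in a black ball (20 mm diameter) 82 mm from the axis.
- index_wheel (a joint): Angle (rad) of wheel and arms; grows as the wheel's top moves to +x of the head, towards the pawl's pivot: BACKWARD, blocked by the seated pawl. One notch = 0.628. Starts at -0.22 to -0.06. Stiff (0.15 N m friction), stays where left. The pawl seats fully only at -0.28..0 or, one notch back, 0.35..0.62 (aim at 0.49); in between it lands on a tooth.
- push_knob (a point): Centre of the black end ball of the uppermost push arm; moves with the wheel. At the start this arm leans 0.27 to 0.43 rad (0.21 minus the wheel joint) from upright to -x of the head, ball at about z = 182 mm; one notch carries it across upright to lean about 0.28 rad to +x.
- pawl_pivot (a point): Axis of the pawl's pivot pin, along y of the head, at (58, 0, 161) mm of the head. On it turn the pawl's arm (57 mm long to the nose, 12 mm wide, 8 mm thick; pawl seated: level, to -x, top at z = 165 mm) and a round stem, 8 mm thick, 70 deg up from the arm, ending in the knob. Arm and stem form a V open to the top, in which a fingertip fits.
- pawl (a joint): Angle (rad) of the dark steel pawl (about 0.12 kg): 0 = fully home, nose in a gap of the teeth; grows as the nose rises; 1.66 = open stop, arm just past upright. Swings freely: below about 0.7 it falls shut, above about 1.0 it falls open and stays. Pushing knob or stem to +x of the head opens it; when open, pushing the standing arm from its +x side to -x closes it.
- pawl_knob (a point): Centre of the pawl's steel finger knob, a cylinder 18 mm in diameter, 26 mm long along y of the head, 45 mm from the pivot, moving with the pawl: seated at (43, 0, 203) mm of the head, open at about (101, 0, 173) mm.
- pawl_nose (a point): Tip of the pawl's nose, at the end of its arm, moving with the pawl: seated at (3, 0, 146) mm of the head, open at about (48, 0, 217) mm.
- step_block: Bystander: loose steel block with a slot along its top, 56 x 40 x 36 mm; origin at the centre of its underside. Leave alone.
- setting_ring: Bystander: loose steel ring, 56 mm outside diameter, 28 mm bore, 22 mm high, lying flat; origin at the centre of its underside. Leave alone.
- stylus_stand: Bystander: loose black round stand, 64 mm in diameter, with a thin post, 62 mm high in all; origin at the centre of its underside. Leave alone.

How it is judged:
By the outcome, as a careful person would: the job done as asked, in the order asked, and still so for the second after the job is handed in, with the robot touching nothing.
It also fails if it takes over 64 s, if anything falls off the work surface, if the arm or the gripper's body presses on something with over 40 N, if the wrist force passes 120 N, or if a joint passes its speed limit or range.

### The arm

A 6-joint arm with a two-finger parallel gripper is mounted at the origin on the work surface. World frame = base frame: x ahead of the robot, y to its left, z up, the work surface at z = 0. Lengths are in m, angles in degrees, forces in N, time in s.
With the tool pointing down it reaches from about 0.4 to 0.825 m from the base axis. Payload 7 kg.
Tool frame: the origin (TCP) lies midway between the tips of the shut fingers; the grasp point (between the pads) lies 19 mm behind it (grip_depth is the distance from the TCP to the grasp point, in m); z points along the fingers, y is the direction in which the jaws open and shut (so a half turn about z gives the same grasp; the last joint's range is limited). The gripper opens to 88 mm and grips with 3 to 60 N. Pads are 19 mm wide; open, the fingers measure 130 mm over their backs; the gripper's body (78 mm by 193 mm) begins 47 mm behind the grasp point.
Start: joints at [88.127, 20.546, 0.682, 0, -70.136, -16.507], TCP at [0.213, 0.641, 0.227] pointing down, gripper open.
Joint ranges: [-176.03, 176.03], [-82.01, 121.73], [-58.28, 71.71], [-173.87, 95.51], [-174.79, -0.11], [-173.66, 173.66]. Speed limits (degrees/s): [136.94, 136.94, 172.46, 180, 180, 180].

### API

Orientations are given as [roll, pitch, yaw] about the fixed x, y, z axes, in that order (R = Rz(yaw) Ry(pitch) Rx(roll)).
In Python, from plant import * gives the robot as it stands.
- The arm moves only by the shell command python3 -m inch 'ROWS'. ROWS is JSON, a list of rows, each an object of numbers: "ax", "ay", "az": the turn, a rotation vector about the tool's x, y, z in degrees; "dx", "dy", "dz": the shift along the tool's x, y, z in mm; "fingers": the finger opening in mm, from 0 to 87.6. In form: [{"ax": .., "ay": .., "az": .., "dx": .., "dy": .., "dz": .., "fingers": ..}, ...]. A call has 1 to 8 rows; each row is the pose to reach, as a shift and turn from the pose commanded when the call began, along the tool's axes at that moment; what a row does not reach only later rows make up. A row lasts 1/8 s, in which the tool goes at most 62.5 mm and 10.7 degrees, less where a joint would pass 70% of its speed; a pose out of reach is approached as far as the arm can. A call with a gripper value outside its range is refused whole. The fingers move at their own pace and stop on an object; the grip force is fixed at half the most. Time passes only in rows, so rows that repeat a pose let the fingers close. It gives the time, the measured TCP pose, the force and the opening at its end, in the units of the state.
- get_obs(): the state, without advancing time (a new reading comes with each control period).
- snapshot(name): name is "side" or "top"; returns a dict with "image" (420x560x3 uint8, red, green, blue), "fx", "fy", "cx", "cy" (pixels), "rvec" (rotation vector, rad) and "tvec" (3), from world to camera coordinates, as OpenCV has them. Camera axes: x right, y down, z forward; pixel columns grow to the right and rows downward; lengths in m; the calibration is good to about 2 mm. A picture is of the moment at which its call begins. There is no depth.
- close_job(): hands the job in, once; it reports no verdict.
Trained networks look in the newest picture that a camera, given by its name, has taken for a name from the list of things; names that differ only in an ending like _2 or _b are one class to them, and where a whole thing is asked for, a point or a joint stands for the part that bears it (a point fixed in the world has none). Each returns a list of dicts, best first, with "score" (0 to 1); they miss things now and then, are a little off and sometimes report something else, mostly with a low value. They report only what shows in the picture. A call takes as long as a camera call.
- search_frame(target, camera): "bbox" ([centre column, centre row, width, height] in pixels, round what is visible of it).
- trace(target, camera): "mask" (420x560 bool, what is visible of it) and "bbox" ([centre column, centre row, width, height] in pixels, round what is visible of it).
- landmark_of(target, camera): "position" ([column, row] in pixels: a listed point, or the origin of a listed thing).
The state is a dict: "clock": time; "joint_pos": joint angles; "qvel": joint speeds; "tau": joint torques, N m; "tool_pos": TCP position; "orientation": TCP orientation; "force": force on the tool from outside, world axes, zero at the start; "moment": the same for the moment, N m; "opening": finger opening in m.
Only numpy, scipy, OpenCV 4.12 (cv2) and the standard library are available. Lean on these libraries where they do the work, as an engineer would, in place of code of your own. Each camera call takes 0.05 s, during which the arm holds its last target.

## Working session

There is one attempt and no reset: what is moved stays moved. The work goes in short steps, Python scripts to look and compute and a shell command to move; the robot and the scene stay as the last step left them, time stands still between calls to the robot, and variables do not carry over. Pictures are saved under pics/ and viewed, and the job is handed in when it is done.

```bash
ls; mkdir -p pics
cat > h.py <<'E'
from plant import *
import numpy as np, cv2
def shot(cam,fn,det=()):
    s=snapshot(cam); im=s["image"][:,:,::-1].copy()
    out={}
    for t in det:
        r=landmark_of(t,cam)
        for k in r[:2]: print(cam,t,np.round(k["position"],1),round(k["score"],2))
        if r: out[t]=r[0]["position"]
    cv2.imwrite(fn,im)
    return s,out
def P(s):
    R=cv2.Rodrigues(np.array(s["rvec"],float))[0]; t=np.array(s["tvec"],float).reshape(3,1)
    K=np.array([[s["fx"],0,s["cx"]],[0,s["fy"],s["cy"]],[0,0,1]])
    return K@np.hstack([R,t])
def tri(Pa,Pb,a,b):
    X=cv2.triangulatePoints(Pa,Pb,np.array(a,float).reshape(2,1),np.array(b,float).reshape(2,1))[:,0]
    return X[:3]/X[3]
def proj(Pm,X):
    v=Pm@np.append(X,1); return v[:2]/v[2]
E
python3 - <<'E'
from h import *
T=["index_head","wheel_centre","push_knob","pawl_pivot","pawl_knob","pawl_nose","step_block","setting_ring","stylus_stand"]
print(get_obs())
sa,a=shot("side","pics/side0.png",T); sb,b=shot("top","pics/top0.png",T)
import pickle; pickle.dump((P(sa),P(sb)),open("P.pkl","wb"))
for t in T:
    if t in a and t in b: 
        X=tri(P(sa),P(sb),a[t],b[t]); print(t,np.round(X*1000,1), np.round(proj(P(sa),X)-a[t],1),np.round(proj(P(sb),X)-b[t],1))
for s in (sa,sb):
    R=cv2.Rodrigues(np.array(s["rvec"],float))[0]; print(-R.T@np.array(s["tvec"]), R[2])
E
```

```text
pics
{'clock': 0.0, 'joint_pos': array([ 8.81264394e+01,  2.05910558e+01,  6.34544719e-01, -2.09072999e-02,
       -7.01368768e+01, -1.65060061e+01]), 'qvel': array([-0.02830963,  0.10092529, -0.01585266, -0.01815195,  0.10146496,
        0.01795994]), 'tau': array([-1.12643229e-03, -5.82722211e+01,  2.93062431e+01,  6.99694186e+00,
        7.00664241e-03, -1.47305182e-04]), 'tool_pos': array([0.21271103, 0.64008951, 0.22563036]), 'orientation': array([ 1.79904876e+02, -7.69129068e-03, -1.83866801e+01]), 'force': array([-0.88215204,  0.24245964,  0.11384963]), 'moment': array([-0.03904918,  0.01835799, -0.02419059]), 'opening': 0.08769686671356615}
side index_head [306.6 286.4] 0.67
side index_head [210.  284.4] 0.23
side wheel_centre [306.  235.6] 0.87
side push_knob [269.2 200. ] 0.88
side pawl_pivot [335.6 223.7] 0.72
side pawl_pivot [305.9 235.5] 0.33
side pawl_knob [330.3 195.1] 0.84
side pawl_nose [309.6 217.1] 0.82
side step_block [287.7 232.6] 0.7
side setting_ring [211.3 287.5] 0.89
side stylus_stand [245.8 343.1] 0.82
top index_head [275.6 240.5] 0.92
top wheel_centre [276.2 246.9] 0.97
top push_knob [245.3 220.8] 0.72
top pawl_knob [262.5 271.2] 0.91
top pawl_nose [273.7 242.1] 0.66
top pawl_nose [241.1 219. ] 0.17
top step_block [331. 195.] 0.97
top setting_ring [234.  171.1] 0.66
top stylus_stand [198.3 231. ] 0.82
index_head [539.5  43.5  -0.7] [-1.4 -0. ] [0.9 1.7]
wheel_centre [537.6  44.6 107.2] [1.7 0. ] [-1.2 -2.2]
push_knob [576.2  88.7 185. ] [0.8 0.1] [-0.6 -1.1]
pawl_knob [499.3  58.7 204.1] [-1.5  0. ] [1.1 2.1]
pawl_nose [538.9  44.  141.6] [-1.8 -0. ] [1.3 2.4]
step_block [633.7 -58.3   3.7] [1.1 0. ] [-0.8 -1.4]
setting_ring [673.  125.8  -4.1] [-1.4 -0.2] [1.  1.6]
stylus_stand [556.2 192.2  -1.6] [-1.4 -0.1] [0.9 1.5]
[0.22865298 0.61069431 0.62193502] [ 0.43681111 -0.69318569 -0.57331462]
[0.55705325 0.03242506 0.81943552] [ 0.05429704  0.0012295  -0.99852407]
```

View pics/side0.png

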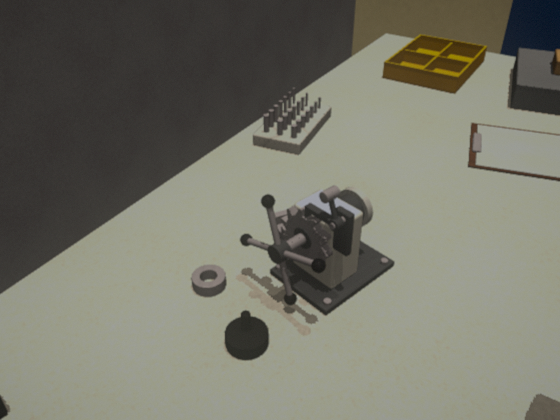

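View pics/top0.png

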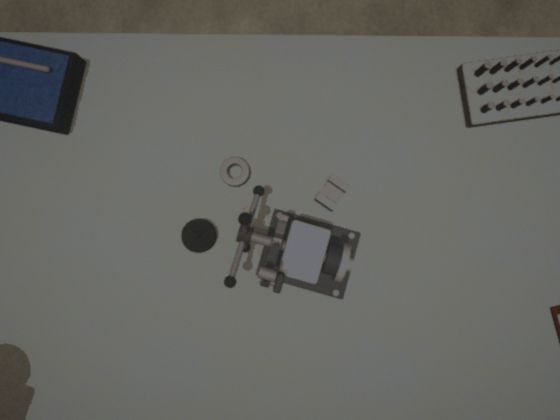

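The side view shows the head with the push knob at (268,201), the wheel hub at (306,236) and the pawl knob at (330,194). In the top view the push knob is at (245,219), the pawl knob is near (265,272) and the workpiece is at (338,262). I'll fit the head pose from all of these points.

```bash
cat > fit.py <<'E'
from h import *
from scipy.optimize import least_squares
import json
def headpts(q,p):
    f=0.21-q
    piv=np.array([58,0,161.])
    def rot(v):  # pawl opening: nose (-x side) rises
        x,z=v; return piv+np.array([x*np.cos(p)+z*np.sin(p),0,-x*np.sin(p)+z*np.cos(p)])
    return {"index_head":np.array([0,0,0.]),"wheel_centre":np.array([0,0,105.]),"pawl_pivot":piv,
     "pawl_knob":rot((-15,42)),"pawl_nose":rot((-55,-15)),"push_knob":np.array([-82*np.sin(f),-55,105+82*np.cos(f)])}
def H2W(pose,v):
    x,y,th=pose; c,s=np.cos(th),np.sin(th)
    return np.array([x+c*v[0]-s*v[1],y+s*v[0]+c*v[1],v[2]])/1000
E
cat > t1.py <<'E'
from fit import *
T=["index_head","wheel_centre","push_knob","pawl_pivot","pawl_knob","pawl_nose"]
obs=[];Ps={}
for rep in range(3):
  for cam in("side","top"):
    s=snapshot(cam);Ps[cam]=P(s)
    for t in T:
        r=landmark_of(t,cam)
        if r and r[0]["score"]>.5: obs.append((cam,t,r[0]["position"]))
def res(v):
    pts=headpts(v[3],0); o=[]
    for c,t,px in obs:
        off=v[4:6] if c=="side" else v[6:8]
        o+=list(proj(Ps[c],H2W(v[:3],pts[t]))+off-px)
    return np.array(o+list(v[4:8]*1.5))
r=least_squares(res,[539,44,np.pi,-.14,0,0,0,0],loss="soft_l1",x_scale=[10,10,.1,.1,1,1,1,1])
v=r.x;print(np.round(v,3),get_obs()["clock"])
pts=headpts(v[3],0)
for c,t,px in obs: print(c,t,np.round(proj(Ps[c],H2W(v[:3],pts[t]))+(v[4:6] if c=="side" else v[6:8])-px,1))
for t in T: print(t,np.round(H2W(v[:3],pts[t])*1000,1))
json.dump(list(v),open("pose.json","w"))
E
python3 t1.py
```

```text
[ 5.40078e+02  4.53340e+01  2.89700e+00 -8.80000e-02 -1.67000e-01
  1.17000e-01  4.15000e-01  1.01000e-01] 3.1
side index_head [-1.5 -0.6]
side push_knob [ 1.1 -0.6]
side pawl_pivot [ 1.1 -0.2]
side pawl_nose [-1.9  0.8]
top index_head [-0.   3.4]
top wheel_centre [-1.  -2.3]
top push_knob [0.3 0.5]
top pawl_pivot [-3.4 -0.9]
top pawl_knob [-0.3  0.6]
top pawl_nose [  7.4 -35.1]
side index_head [-0.3  1.5]
side wheel_centre [0.6 2. ]
side push_knob [ 0.5 -1.1]
side pawl_pivot [ 0.9 -1.7]
side pawl_knob [0.2 0.2]
side pawl_nose [-1.2  1.5]
top index_head [1.5 4.3]
top wheel_centre [-1.4 -1. ]
top push_knob [-2.3 -2.9]
top pawl_pivot [-0.5  2.1]
top pawl_knob [4.2 2.4]
top pawl_nose [ 0.5 -0.8]
side index_head [-0.8  1.3]
side wheel_centre [-0.3 -1.6]
side push_knob [ 2.4 -0.1]
side pawl_pivot [-0.8  1.8]
side pawl_knob [-0.  -1.2]
side pawl_nose [ 0.7 -1.5]
top index_head [-2.1  3.1]
top wheel_centre [-1.8 -1.5]
top push_knob [ 0.5 -2.1]
top pawl_pivot [0.1 0.4]
top pawl_knob [ 0.8 -0.1]
top pawl_nose [0.6 0.4]
index_head [540.1  45.3   0. ]
wheel_centre [540.1  45.3 105. ]
push_knob [576.8  92.8 183.4]
pawl_pivot [483.8  59.4 161. ]
pawl_knob [498.4  55.8 203. ]
pawl_nose [537.2  46.1 146. ]
```

```bash
cat > ov.py <<'E'
from fit import *
def overlay(im,Pm,v,p,z=None,off=(0,0)):
    # draws the model on upscaled crop
    f=3; c0=z
    im=im[c0[1]:c0[3],c0[0]:c0[2]]; im=cv2.resize(im,None,fx=f,fy=f,interpolation=cv2.INTER_CUBIC)
    im=cv2.convertScaleAbs(im,alpha=1.6,beta=10)
    def px(h): return tuple(int(round(a)) for a in ((proj(Pm,H2W(v[:3],np.array(h,float)))+off-np.array(c0[:2])+.5)*f))
    def line(pts,col):
        q=[px(h) for h in pts]
        for a,b in zip(q,q[1:]): cv2.line(im,a,b,col,1)
    a=np.linspace(0,2*np.pi,40)
    for y in(-7,7): line([(50*np.cos(t),y,105+50*np.sin(t)) for t in a],(0,255,255))
    for y in(84,130): line([(34*np.cos(t),y,105+34*np.sin(t)) for t in a],(255,255,0))
    line([(x,y,137) for x,y in((-46,14),(46,14),(46,80),(-46,80),(-46,14))],(0,255,0))
    line([(x,y,172) for x,y in((40,14),(70,14),(70,26),(40,26),(40,14))],(0,255,0))
    for k in range(4):
        g=0.21-v[3]+k*np.pi/2; b=(-82*np.sin(g),-55,105+82*np.cos(g))
        line([(0,-55,105),b],(0,0,255))
        Rw=H2W(v[:3],np.array(b)); 
        cv2.circle(im,px(b),int(np.linalg.norm(np.array(px(b))-px((b[0],b[1]+10,b[2])))) ,(0,0,255),1)
    h=headpts(v[3],p); 
    for n in("pawl_knob","pawl_nose"): line([h["pawl_pivot"],h[n]],(255,0,255))
    k=h["pawl_knob"]; line([k+[0,-13,0],k+[0,13,0]],(255,0,255))
    return im
E
python3 - <<'E'
from ov import *
v=json.load(open("pose.json"));Ps=__import__("pickle").load(open("P.pkl","rb"))
cv2.imwrite("pics/o1.png",overlay(cv2.imread("pics/side0.png"),Ps[0],v,0,(220,170,420,330)))
cv2.imwrite("pics/o2.png",overlay(cv2.imread("pics/top0.png"),Ps[1],v,0,(200,150,400,320)))
E
```

```text
(no output)
```

View pics/o1.png

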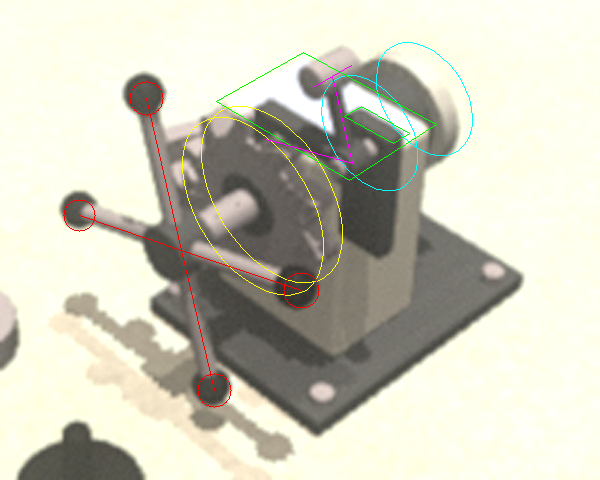

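View pics/o2.png

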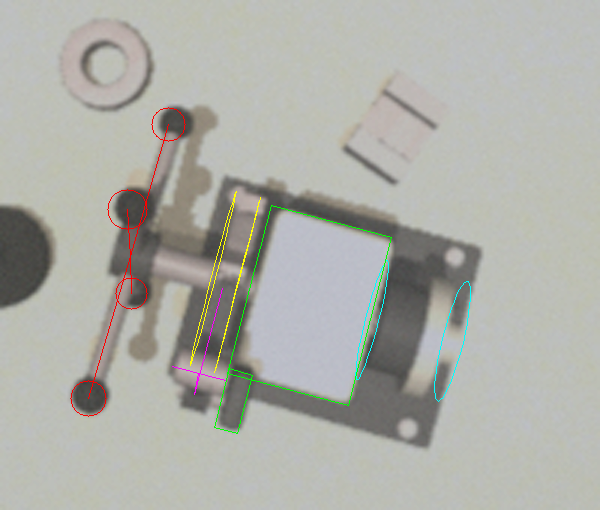

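Run:
```python
import cv2
im=cv2.imread("pics/side0.png")[170:330,220:420]
cv2.imwrite("pics/z1.png",cv2.resize(im,None,fx=3.7,fy=3.7,interpolation=cv2.INTER_CUBIC))
```

```text
(no output)
```

View pics/z1.png

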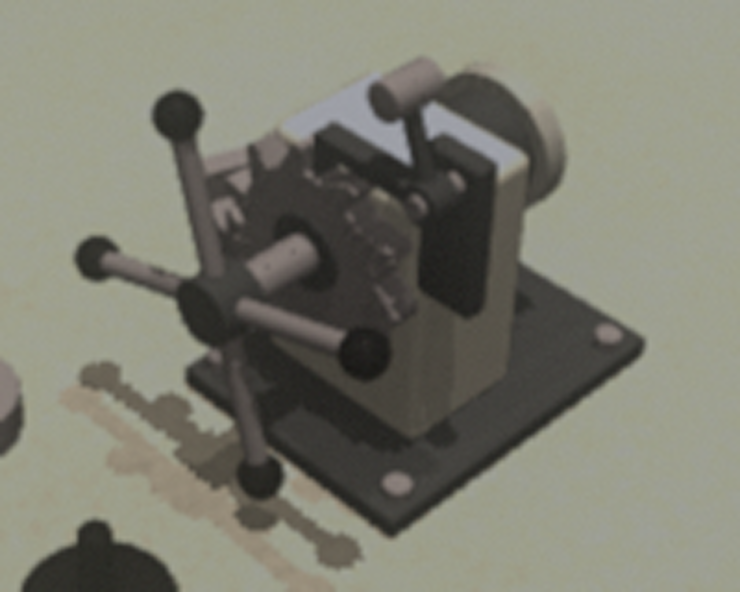

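```bash
cat >> t1.py <<'E'
def ball(k,q): 
    g=0.21-q+k*np.pi/2; return np.array([-82*np.sin(g),-55,105+82*np.cos(g)])
S=lambda x,y:(220+x/3.7,170+y/3.7)
Tp=lambda x,y:(200+x/3-.5,150+y/3-.5)
man=[("side",0,S(178,115)),("side",1,S(96,258)),("side",2,S(260,476)),("side",3,S(365,353)),("top",0,Tp(131,207)),("top",1,Tp(175,121)),("top",3,Tp(88,397)),
 ("side",(46,80,137),S(529,158)),("side",(-46,80,137),S(380,73)),("side",(-46,14,137),S(277,128)),("top",(-46,14,137),Tp(271,204)),("top",(-46,80,137),Tp(392,238)),("top",(46,80,137),Tp(349,405)),("side",(58,0,161),S(437,190))]
def res2(v):
    o=list(res(v)*.4)
    o[-4:]=list(v[4:8]*.7)
    for c,k,px in man:
        off=v[4:6] if c=="side" else v[6:8]
        h=ball(k,v[3]) if isinstance(k,int) else np.array(k,float)
        o+=list(proj(Ps[c],H2W(v[:3],h))+off-np.array(px))
    return np.array(o)
r=least_squares(res2,v,loss="soft_l1",x_scale=[10,10,.1,.1,1,1,1,1]);v=r.x
print("refit",np.round(v,3)); print(np.round(res2(v)[-2*len(man):].reshape(-1,2),1).tolist())
pts=headpts(v[3],0)
for t in T: print(t,np.round(H2W(v[:3],pts[t])*1000,1))
json.dump(list(v),open("pose.json","w"))
E
python3 t1.py | sed -n '/refit/,$p'
python3 - <<'E'
from ov import *
v=json.load(open("pose.json"));Ps=__import__("pickle").load(open("P.pkl","rb"))
cv2.imwrite("pics/o3.png",overlay(cv2.imread("pics/side0.png"),Ps[0],v,0,(220,170,420,330),v[4:6]))
cv2.imwrite("pics/o4.png",overlay(cv2.imread("pics/top0.png"),Ps[1],v,0,(200,150,400,320),v[6:8]))
E
```

```text
refit [ 5.41196e+02  4.34780e+01  2.87900e+00 -8.40000e-02  2.41000e-01
  6.02000e-01 -1.82000e-01 -1.10000e-02]
[[0.2, 0.6], [0.4, 0.2], [0.2, 0.1], [0.2, 0.8], [0.3, -0.3], [-0.4, 0.1], [0.2, -1.1], [2.2, -1.4], [-1.1, -2.7], [-2.6, -1.8], [1.6, 0.0], [1.0, -0.1], [0.0, 0.1], [-1.7, 2.6]]
index_head [541.2  43.5   0. ]
wheel_centre [541.2  43.5 105. ]
push_knob [578.4  90.4 183.5]
pawl_pivot [485.2  58.5 161. ]
pawl_knob [499.7  54.6 203. ]
pawl_nose [538.3  44.3 146. ]
```

View pics/o3.png

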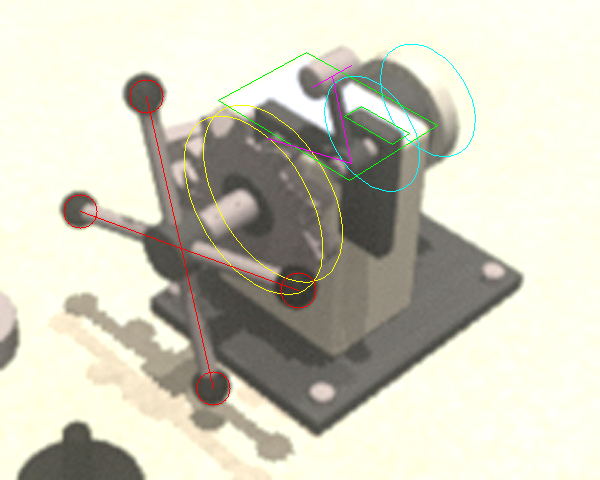

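View pics/o4.png

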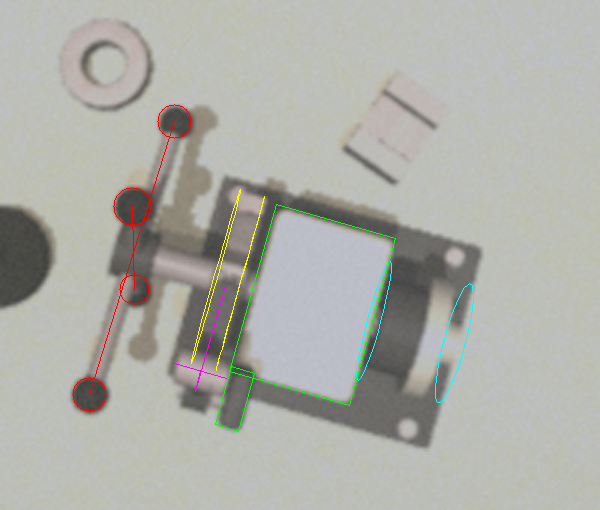

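The model overlays match the balls, pawl knob and ear to about 1 to 2 px. That puts the head at (541, 43.5) mm with a yaw of 165°, and the wheel at about -0.08. Next I'll work out the approach for the shut fingers.

```bash
cat > go.py <<'E'
from fit import *
from scipy.spatial.transform import Rotation as Ro
import sys
# go.py hx hy hz : shift (mm, tool axes) and turn from present pose to TCP at head coords, tool x=-head x, down
v=json.load(open("pose.json")); o=get_obs()
W=H2W(v[:3],np.array([float(a) for a in sys.argv[1:4]]))*1000
R=Ro.from_euler("xyz",o["orientation"],degrees=True)
Rt=Ro.from_euler("xyz",[180,0,np.degrees(v[2])-180],degrees=True)
print("clock",round(o["clock"],2),"W",np.round(W,1),"shift",np.round(R.inv().apply(W-o["tool_pos"]*1000),1),"turn",np.round(np.degrees((R.inv()*Rt).as_rotvec()),2))
c,s=np.cos(v[2]),np.sin(v[2]); d=o["tool_pos"]*1000-[v[0],v[1],0]
print("TCP in head",np.round([c*d[0]+s*d[1],-s*d[0]+c*d[1],d[2]],1),"F",np.round(o["force"],1),"op",round(o["opening"],3))
E
python3 go.py 14 0 270; python3 go.py 14 0 187
```

```text
clock 5.2 W [527.7  47.1 270. ] shift [485.9 463.9 -43.4] turn [ 0.    0.   -3.34]
TCP in head [ 472.  -491.4  226.6] F [-0.4 -0.2 -0.3] op 0.088
clock 5.2 W [527.7  47.1 187. ] shift [485.9 463.9  39.6] turn [ 0.    0.   -3.34]
TCP in head [ 472.  -491.4  226.6] F [-0.4 -0.2 -0.3] op 0.088
```

```bash
python3 -m inch '[{"dx":40,"dy":38,"dz":-43,"az":-3.3,"fingers":0},{"dx":80,"dy":76,"dz":-43,"az":-3.3,"fingers":0},{"dx":120,"dy":114,"dz":-43,"az":-3.3,"fingers":0},{"dx":160,"dy":152,"dz":-43,"az":-3.3,"fingers":0},{"dx":200,"dy":190,"dz":-43,"az":-3.3,"fingers":0},{"dx":240,"dy":228,"dz":-43,"az":-3.3,"fingers":0},{"dx":280,"dy":266,"dz":-43,"az":-3.3,"fingers":0},{"dx":320,"dy":304,"dz":-43,"az":-3.3,"fingers":0}]'; python3 go.py 14 0 270
```

```text
clock 5.2 W [527.7  47.1 270. ] shift [485.9 463.9 -43.4] turn [ 0.    0.   -3.34]
TCP in head [ 472.  -491.4  226.6] F [-0.4 -0.2 -0.3] op 0.088$[0]: bad value
```

```bash
python3 -m inch '[{"ax":0,"ay":0,"az":-3.3,"dx":40,"dy":38,"dz":-43,"fingers":0},{"ax":0,"ay":0,"az":-3.3,"dx":80,"dy":76,"dz":-43,"fingers":0},{"ax":0,"ay":0,"az":-3.3,"dx":120,"dy":114,"dz":-43,"fingers":0},{"ax":0,"ay":0,"az":-3.3,"dx":160,"dy":152,"dz":-43,"fingers":0},{"ax":0,"ay":0,"az":-3.3,"dx":200,"dy":190,"dz":-43,"fingers":0},{"ax":0,"ay":0,"az":-3.3,"dx":240,"dy":228,"dz":-43,"fingers":0},{"ax":0,"ay":0,"az":-3.3,"dx":280,"dy":266,"dz":-43,"fingers":0},{"ax":0,"ay":0,"az":-3.3,"dx":320,"dy":304,"dz":-43,"fingers":0}]'; python3 go.py 14 0 270
```

```text
clock: 6.2
tool_pos: [0.4212, 0.2495, 0.27]
orientation: [-179.9, -0.0, -15.1]
force: [0.3, 0.7, 0.3]
opening: 0.0129
clock 6.2 W [527.7  47.1 270. ] shift [ 1.554e+02  1.678e+02 -1.000e-01] turn [-0.06 -0.03 -0.02]
TCP in head [ 169.3 -167.9  270. ] F [0.3 0.7 0.3] op 0.013
```

```bash
python3 -m inch '[{"ax":0,"ay":0,"az":0,"dx":40,"dy":42,"dz":0,"fingers":0},{"ax":0,"ay":0,"az":0,"dx":80,"dy":84,"dz":0,"fingers":0},{"ax":0,"ay":0,"az":0,"dx":120,"dy":126,"dz":0,"fingers":0},{"ax":0,"ay":0,"az":0,"dx":145,"dy":150,"dz":0,"fingers":0},{"ax":0,"ay":0,"az":0,"dx":152,"dy":160,"dz":0,"fingers":0},{"ax":0,"ay":0,"az":0,"dx":152,"dy":160,"dz":0,"fingers":0}]'; python3 go.py 14 0 187
python3 - <<'E'
from ov import *
v=json.load(open("pose.json"))
s,_=shot("side","pics/s1.png");t,_=shot("top","pics/t1.png")
cv2.imwrite("pics/s1z.png",overlay(cv2.imread("pics/s1.png"),P(s),v,0,(220,140,420,330),v[4:6]))
E
```

```text
clock: 6.95
tool_pos: [0.5258, 0.0567, 0.2695]
orientation: [180.0, 0.0, -15.2]
force: [-0.4, 0.3, -0.6]
opening: 0.0006
clock 6.95 W [527.7  47.1 187. ] shift [ 4.4  8.7 82.5] turn [ 0.    0.01 -0.12]
TCP in head [ 18.3  -8.7 269.5] F [-0.4  0.3 -0.6] op 0.001
```

View pics/s1z.png

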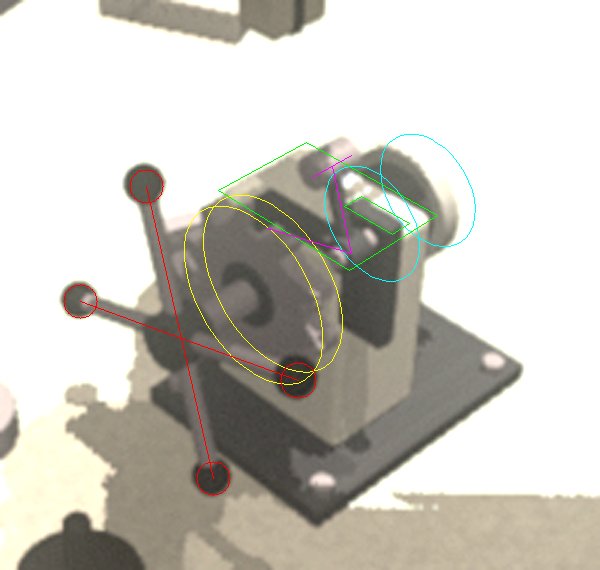

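View pics/t1.png

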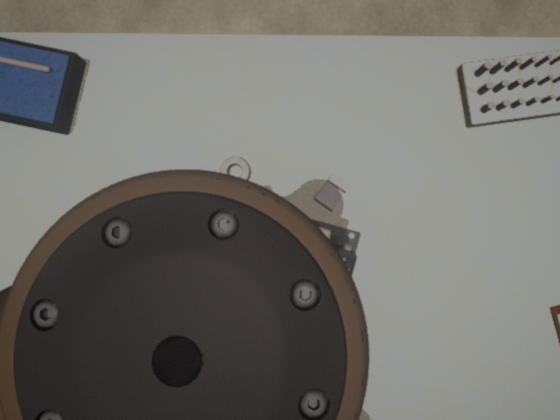

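The side view shows the head unchanged, with the arm above it. In the top view the wrist hides the head. I'll check the full side view.

View pics/s1.png

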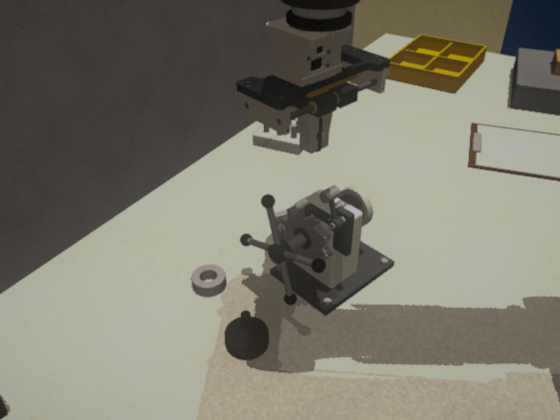

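```bash
python3 -m inch '[{"ax":0,"ay":0,"az":0,"dx":3,"dy":8,"dz":0,"fingers":0},{"ax":0,"ay":0,"az":0,"dx":4,"dy":8,"dz":20,"fingers":0},{"ax":0,"ay":0,"az":0,"dx":4,"dy":8,"dz":40,"fingers":0},{"ax":0,"ay":0,"az":0,"dx":4,"dy":8,"dz":55,"fingers":0},{"ax":0,"ay":0,"az":0,"dx":4,"dy":8,"dz":65,"fingers":0},{"ax":0,"ay":0,"az":0,"dx":4,"dy":8,"dz":65,"fingers":0}]'; python3 go.py 14 0 187
python3 - <<'E'
from ov import *
v=json.load(open("pose.json"))
s,_=shot("side","pics/s2.png")
im=overlay(cv2.imread("pics/s2.png"),P(s),v,0,(220,120,420,300),v[4:6])
q=(proj(P(s),get_obs()["tool_pos"])+v[4:6]-[220,120])*3
cv2.circle(im,tuple(int(a) for a in q),3,(0,255,0),-1)
cv2.imwrite("pics/s2z.png",im)
E
```

```text
clock: 7.8
tool_pos: [0.5273, 0.0483, 0.2041]
orientation: [180.0, 0.0, -15.1]
force: [0.9, 0.0, -0.1]
opening: 0.0005
clock 7.8 W [527.7  47.1 187. ] shift [ 0.7  1.1 17.1] turn [ 0.04  0.04 -0.02]
TCP in head [ 14.6  -1.1 204.1] F [ 0.9  0.  -0.1] op 0.001
```

View pics/s2z.png

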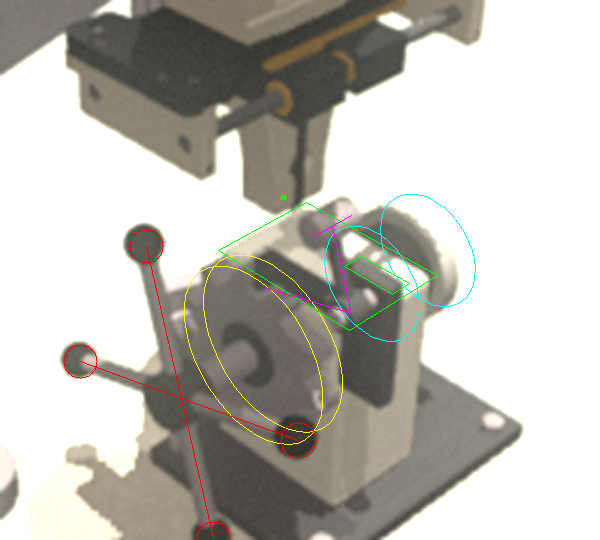

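The fingertips sit beside the knob, with the tip corner at about (268,210) in the crop, where the TCP model puts it. I'll go down and start pushing.

```bash
python3 -m inch '[{"ax":0,"ay":0,"az":0,"dx":0,"dy":1,"dz":9,"fingers":0},{"ax":0,"ay":0,"az":0,"dx":0,"dy":1,"dz":17,"fingers":0},{"ax":0,"ay":0,"az":0,"dx":-5,"dy":1,"dz":17,"fingers":0},{"ax":0,"ay":0,"az":0,"dx":-10,"dy":1,"dz":17,"fingers":0},{"ax":0,"ay":0,"az":0,"dx":-15,"dy":1,"dz":17,"fingers":0},{"ax":0,"ay":0,"az":0,"dx":-20,"dy":1,"dz":17,"fingers":0},{"ax":0,"ay":0,"az":0,"dx":-25,"dy":1,"dz":17,"fingers":0}]'; python3 go.py 79 0 187
cat > see.py <<'E'
import sys
from ov import *
v=json.load(open("pose.json")); n=sys.argv[1]; p=float(sys.argv[2]); 
if len(sys.argv)>3: v[3]=float(sys.argv[3])
s,_=shot("side","pics/%s.png"%n)
im=overlay(cv2.imread("pics/%s.png"%n),P(s),v,p,(220,120,420,300),v[4:6])
cv2.imwrite("pics/%sz.png"%n,im)
E
python3 see.py s3 0.3
```

```text
clock: 8.72
tool_pos: [0.5028, 0.054, 0.1877]
orientation: [-180.0, -0.0, -15.1]
force: [1.6, -0.4, 0.6]
opening: 0.0007
clock 8.72 W [464.9  64.  187. ] shift [-39.2   0.3   0.7] turn [-0.01 -0.01 -0.04]
TCP in head [ 39.8  -0.2 187.7] F [ 1.6 -0.4  0.6] op 0.001
```

View pics/s3z.png

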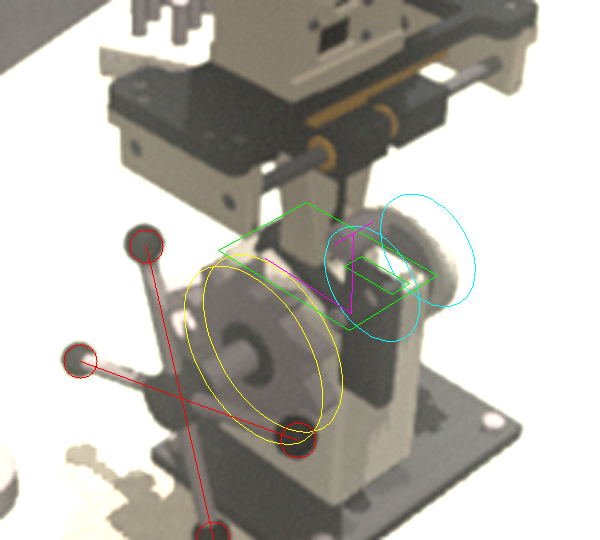

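The pawl is lifting: its arm is rising and the knob is moving with the finger. I'll carry on over the top.

```bash
python3 -m inch '[{"ax":0,"ay":0,"az":0,"dx":-5,"dy":0,"dz":0,"fingers":0},{"ax":0,"ay":0,"az":0,"dx":-10,"dy":0,"dz":0,"fingers":0},{"ax":0,"ay":0,"az":0,"dx":-15,"dy":0,"dz":0,"fingers":0},{"ax":0,"ay":0,"az":0,"dx":-20,"dy":0,"dz":0,"fingers":0},{"ax":0,"ay":0,"az":0,"dx":-25,"dy":0,"dz":0,"fingers":0},{"ax":0,"ay":0,"az":0,"dx":-30,"dy":0,"dz":0,"fingers":0},{"ax":0,"ay":0,"az":0,"dx":-35,"dy":0,"dz":0,"fingers":0},{"ax":0,"ay":0,"az":0,"dx":-39,"dy":0,"dz":0,"fingers":0}]'; python3 go.py 79 0 187
python3 see.py s4 1.66
```

```text
clock: 9.78
tool_pos: [0.4652, 0.0641, 0.1876]
orientation: [180.0, 0.0, -15.1]
force: [0.7, -0.0, -0.0]
opening: 0.0006
clock 9.78 W [464.9  64.  187. ] shift [-0.2  0.2  0.6] turn [ 0.    0.   -0.04]
TCP in head [ 78.8  -0.2 187.6] F [ 0.7 -0.  -0. ] op 0.001
```

View pics/s4z.png

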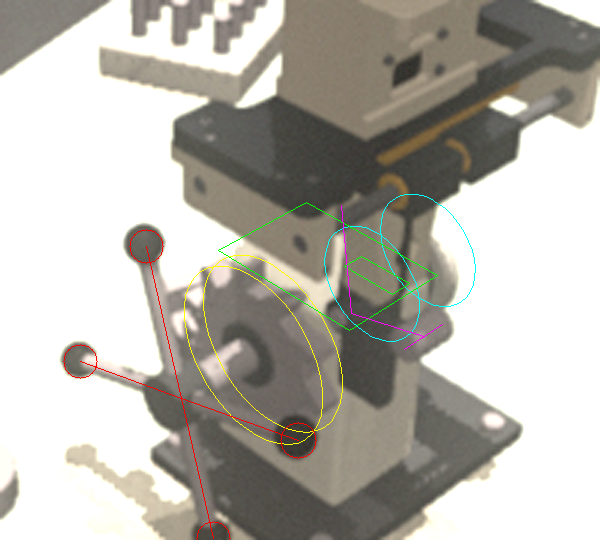

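The knob now sits at about (427,325) in the crop, which matches the open-stop model. I'll withdraw straight up.

```bash
python3 -m inch '[{"ax":0,"ay":0,"az":0,"dx":-2,"dy":0,"dz":-10,"fingers":0},{"ax":0,"ay":0,"az":0,"dx":-2,"dy":0,"dz":-30,"fingers":0},{"ax":0,"ay":0,"az":0,"dx":-2,"dy":0,"dz":-50,"fingers":0},{"ax":0,"ay":0,"az":0,"dx":-2,"dy":0,"dz":-70,"fingers":0},{"ax":0,"ay":0,"az":0,"dx":-2,"dy":0,"dz":-82,"fingers":0},{"ax":0,"ay":0,"az":0,"dx":-2,"dy":0,"dz":-82,"fingers":0}]'; python3 go.py -52 -60 270
python3 see.py s5 1.66
```

```text
clock: 10.58
tool_pos: [0.464, 0.0647, 0.2704]
orientation: [-179.9, -0.1, -15.1]
force: [0.0, -0.6, -0.0]
opening: 0.0002
clock 10.57 W [607.   87.9 270. ] shift [132.  -59.6   0.7] turn [-0.07 -0.08 -0.04]
TCP in head [ 80.   -0.5 270.4] F [ 0.  -0.6 -0. ] op 0.0
```

View pics/s5z.png

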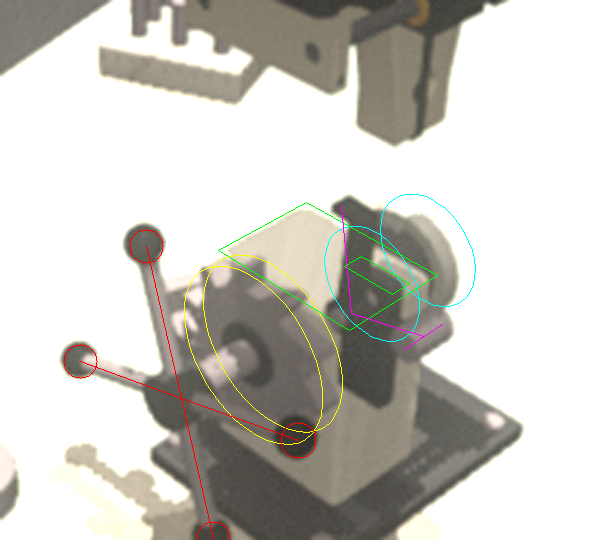

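The pawl stands open by itself, with its arm upright at about (340,205) to (350,310). Next I'll go to the far (-x) side of the uppermost push arm.

```bash
python3 -m inch '[{"ax":0,"ay":0,"az":0,"dx":40,"dy":-18,"dz":0,"fingers":0},{"ax":0,"ay":0,"az":0,"dx":80,"dy":-36,"dz":0,"fingers":0},{"ax":0,"ay":0,"az":0,"dx":115,"dy":-52,"dz":0,"fingers":0},{"ax":0,"ay":0,"az":0,"dx":132,"dy":-59,"dz":0,"fingers":0},{"ax":0,"ay":0,"az":0,"dx":132,"dy":-59,"dz":0,"fingers":0},{"ax":0,"ay":0,"az":0,"dx":132,"dy":-59,"dz":25,"fingers":0},{"ax":0,"ay":0,"az":0,"dx":132,"dy":-59,"dz":50,"fingers":0},{"ax":0,"ay":0,"az":0,"dx":132,"dy":-59,"dz":60,"fingers":0}]'; python3 go.py -52 -60 172
python3 see.py s6 1.66
```

```text
clock: 11.62
tool_pos: [0.6048, 0.0868, 0.2079]
orientation: [179.9, 0.1, -15.1]
force: [-0.2, -0.4, 0.3]
opening: 0.0003
clock 11.62 W [607.   87.9 172. ] shift [ 1.9 -1.7 35.9] turn [ 0.08  0.13 -0.04]
TCP in head [-50.2 -58.3 207.9] F [-0.2 -0.4  0.3] op 0.0
```

View pics/s6z.png

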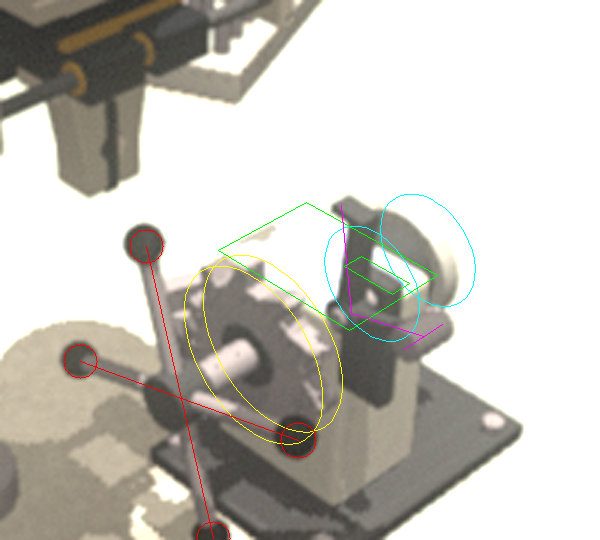

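```bash
python3 -m inch '[{"ax":0,"ay":0,"az":0,"dx":2,"dy":-2,"dz":18,"fingers":0},{"ax":0,"ay":0,"az":0,"dx":2,"dy":-2,"dz":36,"fingers":0},{"ax":0,"ay":0,"az":0,"dx":0,"dy":-2,"dz":36,"fingers":0},{"ax":0,"ay":0,"az":0,"dx":-6,"dy":-2,"dz":36,"fingers":0},{"ax":0,"ay":0,"az":0,"dx":-12,"dy":-2,"dz":36,"fingers":0},{"ax":0,"ay":0,"az":0,"dx":-18,"dy":-2,"dz":36,"fingers":0},{"ax":0,"ay":0,"az":0,"dx":-24,"dy":-2,"dz":36,"fingers":0},{"ax":0,"ay":0,"az":0,"dx":-30,"dy":-2,"dz":36,"fingers":0}]'; python3 go.py 3 -60 172
python3 see.py s7 1.66 .12
```

```text
clock: 12.68
tool_pos: [0.5776, 0.0971, 0.1738]
orientation: [-180.0, -0.0, -15.1]
force: [3.4, -0.8, 1.3]
opening: 0.0005
clock 12.68 W [553.9 102.2 172. ] shift [-24.2   1.3   1.8] turn [-0.02 -0.02 -0.04]
TCP in head [-21.2 -61.2 173.8] F [ 3.4 -0.8  1.3] op 0.0
```

View pics/s7z.png

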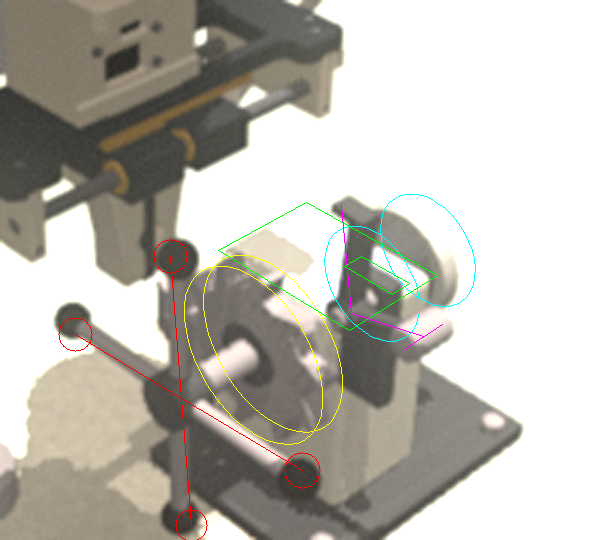

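The wheel turns with a push of about 3.5 N, and its angle is about 0.19. I'll continue to the target.

```bash
python3 -m inch '[{"ax":0,"ay":0,"az":0,"dx":-6,"dy":0,"dz":0,"fingers":0},{"ax":0,"ay":0,"az":0,"dx":-12,"dy":0,"dz":0,"fingers":0},{"ax":0,"ay":0,"az":0,"dx":-17,"dy":0,"dz":0,"fingers":0},{"ax":0,"ay":0,"az":0,"dx":-21,"dy":0,"dz":0,"fingers":0},{"ax":0,"ay":0,"az":0,"dx":-24,"dy":0,"dz":0,"fingers":0},{"ax":0,"ay":0,"az":0,"dx":-24,"dy":0,"dz":0,"fingers":0}]'; python3 go.py 3 -60 172
python3 see.py s8 1.66 .49
```

```text
clock: 13.48
tool_pos: [0.5542, 0.1031, 0.1734]
orientation: [180.0, 0.0, -15.1]
force: [-0.2, -0.1, 0.4]
opening: 0.0003
clock 13.47 W [553.9 102.2 172. ] shift [-0.1  0.9  1.4] turn [ 0.03  0.05 -0.04]
TCP in head [  2.9 -60.9 173.4] F [-0.2 -0.1  0.4] op 0.0
```

View pics/s8z.png

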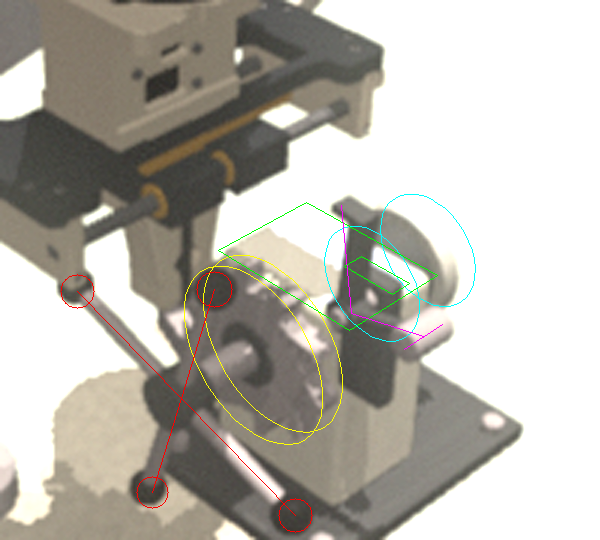

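The model at 0.49 matches all four balls to within about 3 crop px (1 image px). I'll back off and raise.

```bash
python3 -m inch '[{"ax":0,"ay":0,"az":0,"dx":8,"dy":0,"dz":0,"fingers":0},{"ax":0,"ay":0,"az":0,"dx":8,"dy":0,"dz":-25,"fingers":0},{"ax":0,"ay":0,"az":0,"dx":8,"dy":0,"dz":-55,"fingers":0},{"ax":0,"ay":0,"az":0,"dx":8,"dy":0,"dz":-85,"fingers":0},{"ax":0,"ay":0,"az":0,"dx":8,"dy":0,"dz":-97,"fingers":0},{"ax":0,"ay":0,"az":0,"dx":-35,"dy":25,"dz":-97,"fingers":0},{"ax":0,"ay":0,"az":0,"dx":-70,"dy":55,"dz":-97,"fingers":0},{"ax":0,"ay":0,"az":0,"dx":-80,"dy":61,"dz":-97,"fingers":0}]'; python3 go.py 83 0 197
python3 see.py s9 1.66 .49
```

```text
clock: 14.52
tool_pos: [0.4597, 0.064, 0.2704]
orientation: [-180.0, 0.0, -15.1]
force: [1.2, 0.6, -0.5]
opening: 0.0003
clock 14.53 W [461.  65. 197.] shift [ 1.  -1.3 73.4] turn [-0.02  0.02 -0.06]
TCP in head [ 84.    1.3 270.4] F [ 1.2  0.6 -0.5] op 0.0
```

View pics/s9z.png

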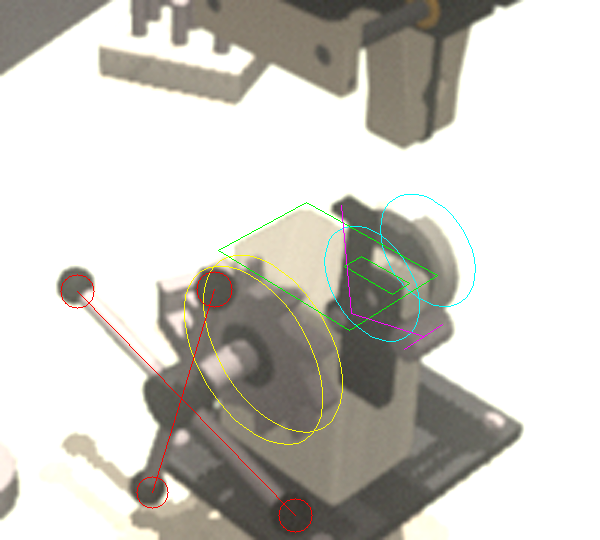

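```bash
python3 -m inch '[{"ax":0,"ay":0,"az":0,"dx":0,"dy":-1,"dz":25,"fingers":0},{"ax":0,"ay":0,"az":0,"dx":0,"dy":-1,"dz":50,"fingers":0},{"ax":0,"ay":0,"az":0,"dx":0,"dy":-1,"dz":66,"fingers":0},{"ax":0,"ay":0,"az":0,"dx":0,"dy":-1,"dz":76,"fingers":0},{"ax":0,"ay":0,"az":0,"dx":0,"dy":-1,"dz":76,"fingers":0},{"ax":0,"ay":0,"az":0,"dx":5,"dy":-1,"dz":76,"fingers":0},{"ax":0,"ay":0,"az":0,"dx":10,"dy":-1,"dz":76,"fingers":0}]'; python3 go.py 40 0 195
python3 see.py s10 1.5 .49
```

```text
clock: 15.45
tool_pos: [0.4724, 0.0636, 0.1953]
orientation: [-180.0, -0.1, -15.1]
force: [-1.2, -0.4, 0.9]
opening: 0.0002
clock 15.45 W [502.6  53.9 195. ] shift [31.7  1.5  0.3] turn [-0.05 -0.05 -0.03]
TCP in head [ 71.7  -1.6 195.3] F [-1.2 -0.4  0.9] op 0.0
```

View pics/s10z.png

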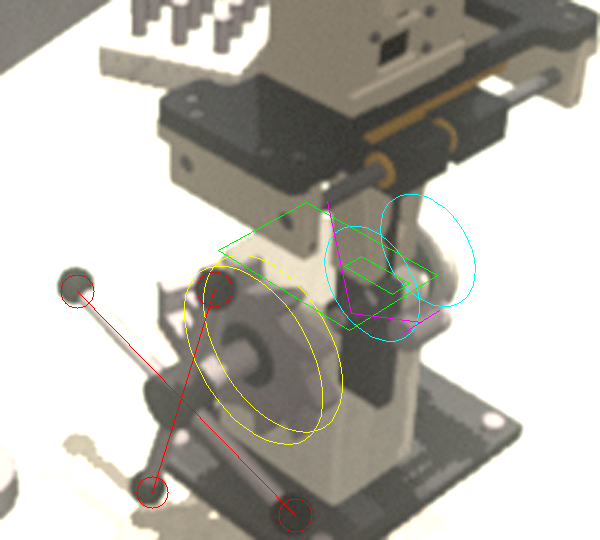

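The finger is in the V and the pawl has started to close. I'll keep pushing to -x and let it settle behind the finger.

```bash
python3 -m inch '[{"ax":0,"ay":0,"az":0,"dx":5,"dy":1,"dz":0,"fingers":0},{"ax":0,"ay":0,"az":0,"dx":10,"dy":1,"dz":0,"fingers":0},{"ax":0,"ay":0,"az":0,"dx":15,"dy":1,"dz":0,"fingers":0},{"ax":0,"ay":0,"az":0,"dx":20,"dy":1,"dz":0,"fingers":0},{"ax":0,"ay":0,"az":0,"dx":25,"dy":1,"dz":0,"fingers":0},{"ax":0,"ay":0,"az":0,"dx":30,"dy":1,"dz":0,"fingers":0},{"ax":0,"ay":0,"az":0,"dx":35,"dy":1,"dz":0,"fingers":0},{"ax":0,"ay":0,"az":0,"dx":39,"dy":1,"dz":0,"fingers":0}]'; python3 go.py 14 0 195
python3 see.py s11 .5 .49
```

```text
clock: 16.5
tool_pos: [0.5093, 0.0522, 0.1945]
orientation: [180.0, -0.0, -15.1]
force: [0.1, -1.5, 0.8]
opening: 0.0004
clock 16.5 W [527.7  47.1 195. ] shift [19.   0.2 -0.5] turn [ 0.   -0.   -0.04]
TCP in head [ 33.   -0.2 194.5] F [ 0.1 -1.5  0.8] op 0.0
```

View pics/s11z.png

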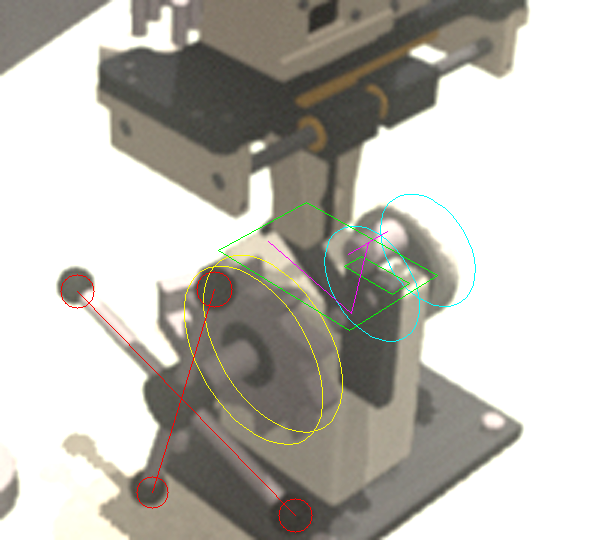

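```bash
python3 -m inch '[{"ax":0,"ay":0,"az":0,"dx":4,"dy":0,"dz":0,"fingers":0},{"ax":0,"ay":0,"az":0,"dx":8,"dy":0,"dz":0,"fingers":0},{"ax":0,"ay":0,"az":0,"dx":12,"dy":0,"dz":0,"fingers":0},{"ax":0,"ay":0,"az":0,"dx":16,"dy":0,"dz":0,"fingers":0},{"ax":0,"ay":0,"az":0,"dx":20,"dy":0,"dz":0,"fingers":0},{"ax":0,"ay":0,"az":0,"dx":23,"dy":0,"dz":0,"fingers":0},{"ax":0,"ay":0,"az":0,"dx":23,"dy":0,"dz":0,"fingers":0}]'; python3 -m inch '[{"ax":0,"ay":0,"az":0,"dx":0,"dy":0,"dz":-15,"fingers":0},{"ax":0,"ay":0,"az":0,"dx":0,"dy":0,"dz":-40,"fingers":0},{"ax":0,"ay":0,"az":0,"dx":0,"dy":0,"dz":-70,"fingers":0},{"ax":0,"ay":0,"az":0,"dx":0,"dy":0,"dz":-90,"fingers":0},{"ax":0,"ay":0,"az":0,"dx":0,"dy":0,"dz":-90,"fingers":0}]'; python3 go.py 14 0 195
python3 see.py s12 0 .49
```

```text
clock: 17.42
tool_pos: [0.5313, 0.0463, 0.1945]
orientation: [180.0, 0.0, -15.1]
force: [0.8, 0.3, -0.5]
opening: 0.0008
clock: 18.05
tool_pos: [0.5321, 0.0466, 0.2873]
orientation: [-179.9, -0.2, -15.1]
force: [-0.4, 0.8, 0.3]
opening: 0.0004
clock 18.05 W [527.7  47.1 195. ] shift [-4.7  0.9 92.3] turn [-0.14 -0.21 -0.03]
TCP in head [  9.6  -0.7 287.3] F [-0.4  0.8  0.3] op 0.0
```

View pics/s12z.png

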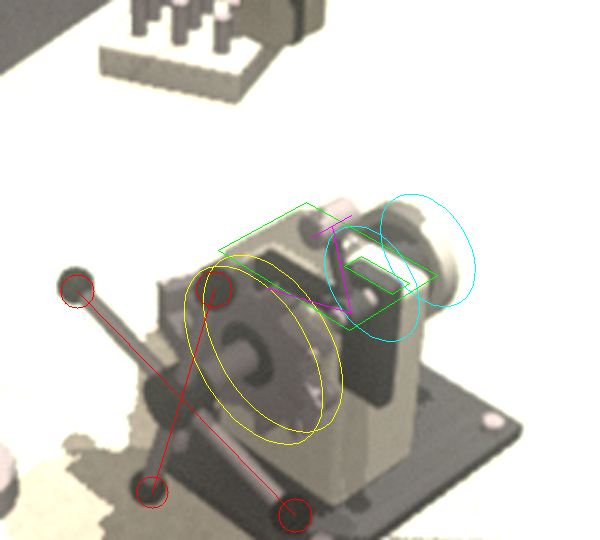

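The pawl looks seated. I'll move the arm clear and compare both views with the starting pictures.

```bash
python3 -m inch '[{"ax":0,"ay":0,"az":0,"dx":-40,"dy":-42,"dz":0,"fingers":0},{"ax":0,"ay":0,"az":0,"dx":-80,"dy":-84,"dz":0,"fingers":0},{"ax":0,"ay":0,"az":0,"dx":-120,"dy":-126,"dz":0,"fingers":0},{"ax":0,"ay":0,"az":0,"dx":-160,"dy":-168,"dz":0,"fingers":0},{"ax":0,"ay":0,"az":0,"dx":-200,"dy":-210,"dz":0,"fingers":0},{"ax":0,"ay":0,"az":0,"dx":-240,"dy":-252,"dz":0,"fingers":0},{"ax":0,"ay":0,"az":0,"dx":-280,"dy":-294,"dz":0,"fingers":0},{"ax":0,"ay":0,"az":0,"dx":-320,"dy":-336,"dz":0,"fingers":0}]'
python3 - <<'E'
from ov import *
v=json.load(open("pose.json"));v[3]=.49
a,_=shot("side","pics/sF.png",["pawl_knob","pawl_nose","push_knob","setting_ring","stylus_stand"]);b,_=shot("top","pics/tF.png",["pawl_knob","step_block","setting_ring","stylus_stand","push_knob"])
r0=cv2.imread("pics/side0.png");r1=cv2.imread("pics/sF.png")
t0=cv2.imread("pics/top0.png");t1=cv2.imread("pics/tF.png")
def sh(A,B,box,n):
    x0,y0,x1,y1=box
    r=cv2.matchTemplate(B[y0-8:y1+8,x0-8:x1+8],A[y0:y1,x0:x1],cv2.TM_CCOEFF_NORMED)
    _,m,_,l=cv2.minMaxLoc(r); print(n,l[0]-8,l[1]-8,round(m,3))
sh(r0,r1,(316,184,346,206),"knob side"); sh(r0,r1,(305,195,335,220),"arm side"); sh(r0,r1,(190,262,228,296),"ring side"); sh(r0,r1,(222,308,272,360),"stand side")
sh(t0,t1,(255,262,290,280),"knob top"); sh(t0,t1,(312,172,350,214),"block top"); sh(t0,t1,(216,152,254,190),"ring top"); sh(t0,t1,(178,214,220,256),"stand top")
cv2.imwrite("pics/cmp.png",np.hstack([cv2.resize(cv2.convertScaleAbs(i[175:275,255:375],alpha=1.5),None,fx=3.3,fy=3.3,interpolation=cv2.INTER_CUBIC) for i in(r0,r1)]))
cv2.imwrite("pics/tFz.png",overlay(t1,P(b),v,0,(180,150,380,320),v[6:8]))
print(get_obs()["clock"])
E
```

```text
clock: 19.1
tool_pos: [0.3081, 0.4552, 0.2841]
orientation: [179.9, 0.0, -15.1]
force: [1.3, 0.2, 0.8]
opening: 0.0009
side setting_ring [209. 286.] 0.86
top pawl_knob [266.1 272.5] 0.57
top step_block [330.2 194.2] 0.97
top setting_ring [236.2 172.4] 0.56
top stylus_stand [201.1 231.4] 0.62
top push_knob [234.7 252.7] 0.92
knob side 1 -6 0.239
arm side 1 -8 0.153
ring side 8 -8 0.158
stand side 8 -8 0.03
knob top 0 0 0.998
block top 0 0 0.994
ring top 0 0 0.877
stand top 0 0 0.999
19.7
```

View pics/cmp.png

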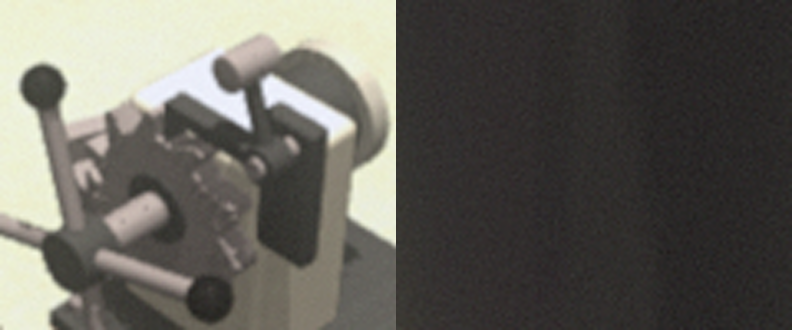

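View pics/tFz.png

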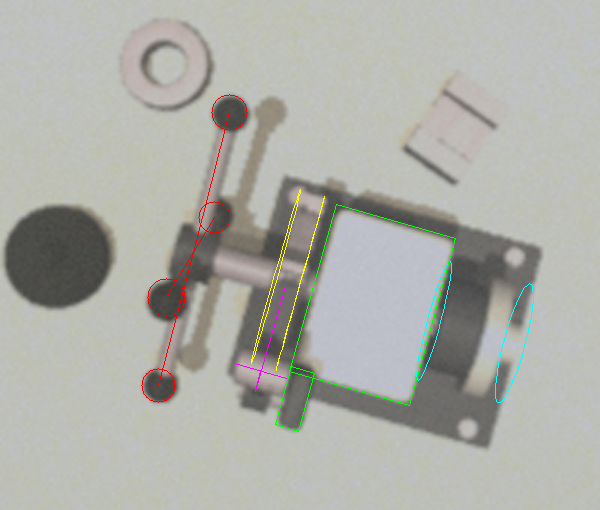

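The arm now blocks the side camera, so I'll use the earlier unobstructed picture (s12) for the side comparison. The top view shows the knob exactly at its starting place and the bystanders unmoved.

Run:
```python
import cv2,numpy as np
g=lambda f:cv2.imread(f)
r0,r1=g("pics/side0.png"),g("pics/s12.png")
for n,(x0,y0,x1,y1) in dict(knob=(316,184,346,206),arm=(303,196,335,220),ring=(190,262,228,296),stand=(222,318,272,360)).items():
    r=cv2.matchTemplate(r1[y0-8:y1+8,x0-8:x1+8],r0[y0:y1,x0:x1],cv2.TM_CCOEFF_NORMED);_,m,_,l=cv2.minMaxLoc(r);print(n,l[0]-8,l[1]-8,round(m,3))
cv2.imwrite("pics/cmp2.png",np.hstack([cv2.resize(cv2.convertScaleAbs(i[175:275,255:375],alpha=1.5),None,fx=3.3,fy=3.3,interpolation=cv2.INTER_CUBIC) for i in(r0,r1)]))
```

```text
knob 0 0 0.763
arm 0 0 0.904
ring 0 0 0.993
stand 1 0 0.869
```

View pics/cmp2.png

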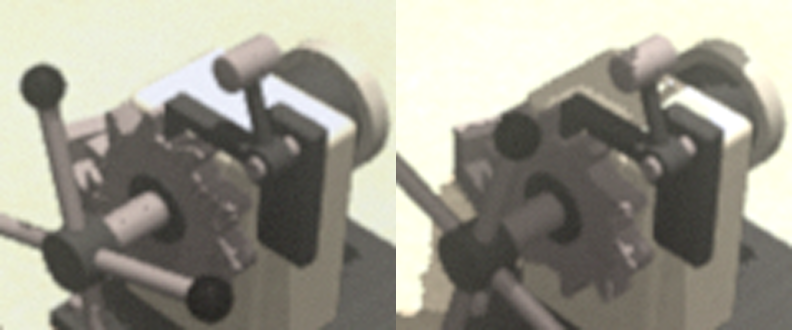

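The pawl knob and arm are at the same pixels as when the pawl was seated at the start, and the wheel is one notch back. I'm handing the job in.

```bash
python3 -c "
from plant import *
o=get_obs();print(o['clock'],o['force'],abs(o['qvel']).max());print(close_job())"
```

```text
19.7 [-1.02863792 -0.05743595  0.68580969] 0.3264757164156145
the job is handed in; nothing more can be done
None
```

The job is done and handed in at 19.7 s. The pawl is back home one notch further back, and the robot is touching nothing.

- **Lifting the pawl:** I pushed its knob over with the shut fingertips until it tipped. A picture taken with the finger lifted away showed it standing open by itself.
- **Turning the wheel:** I pushed the uppermost arm's ball backward with about 3.5 N. The wheel went from about -0.08 to about 0.49 rad, and all four balls match the model at that angle.
- **Closing the pawl:** I tipped it back and let it settle behind the finger.

**Last checks:**
- **Pawl:** In the top view its knob is at the same pixels as at the start (0 px shift, match 0.998). The side view also shows no shift in knob or arm, but those matches are weaker (0.76 and 0.90) because of shadows.
- **Loose things:** Block, ring and stand show no shift in the top view. The side view of the stand showed 1 px with a weaker match (0.87), again in shadow.
- **Failed check:** The final side picture was blocked by the arm, so the side check uses the one taken just after the finger withdrew.
- **Force:** The highest wrist-force reading after any move was under 4 N.

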